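# Shut the filter's slotted flow regulator with the screwdriver

## Robot

A 6-joint arm with a two-finger parallel gripper is mounted at the origin on a cart in front of the work surface, level with it; the furniture and walls round the work are solid. World frame = base frame: x ahead of the robot, y to its left, z up, the work surface at z = 0. Lengths are in mm, angles in rad, forces in N, time in s.
With the tool pointing down it reaches from about 350 to 975 mm from the base axis. Payload 7.1 kg.
Tool frame: the origin (TCP) lies midway between the tips of the shut fingers; the grasp point (between the pads) lies 19 mm behind it (ctrl.grip_depth is the distance from the TCP to the grasp point, in mm); z points along the fingers, y is the line along which they close (so a half turn about z gives the same grasp; the last joint's range is limited). The gripper opens to 88 mm and grips with 3 to 60 N. Pads are 20 mm wide; open, the fingers measure 115 mm over their backs; the gripper's body (75 mm by 178 mm) begins 61 mm behind the grasp point.
Start: joints at [1.161, 0.423, 1.63, -0, 1.089, -0.019], TCP at [238.048, 577.874, 222.675] pointing down, gripper open.
Joint ranges: [-3, 3], [-0.9, 2.11], [0.09, 2.58], [-1.31, 4.45], [0.11, 2.69], [-2.54, 2.54]. Speed limits (rad/s): [2.39, 2.39, 3.01, 3.14, 3.14, 3.14].

## Interface

Orientations are given as a rotation vector (axis times angle).
In Python, from workcell import ctrl, cams gives the robot as it stands.
- The arm moves only by the tool move_arm, never from a script. Its argument "steps" is a list of rows, each a list of 3 entries, a list of its own where there are three numbers: the shift along the tool's x, y, z in units of 25 mm (1.0 is 25 mm), then the turn about the tool's z in units of 5 degrees (1.0 is 5 degrees), then the closure, from 0 (fully open) to 1 (shut). A call has 1 to 20 rows; each row shifts and turns the commanded pose from where the row before left it, along the tool's axes as they then stand; what a row does not reach is not made up. A row lasts 1/12 s, in which the tool goes at most 41.7 mm and 7.16 degrees, less where a joint would pass 70% of its speed; a pose out of reach is approached as far as the arm can. A call is refused whole if a number of a shift passes 1 or a number of a turn 1, either way. A call with a gripper value outside its range is refused whole. The fingers move at their own pace and stop on an object; the grip force is fixed at half the most. Time passes only in rows, so rows that do not move let the fingers close. It gives the time, the measured TCP pose, the force, the opening and the grip force at its end, in the units of the state.
- ctrl.get_obs(): the state, without advancing time (a new reading comes with each control period).
- cams.get_image(name): name is "side" or "top" or "wrist"; returns a dict with "image" (420x560x3 uint8, red, green, blue), "camera_matrix" (3x3 intrinsics, pixels), "k1" (the pictures are not rectified: a ray, as slopes to the right and down, at radius r is drawn at 1 + k1 r^2 times it, then the intrinsics apply), "xyz" and "rotation" of the camera in the world; the wrist camera has in their place "mount" (4x4, takes a point from camera to tool coordinates, whose origin is the TCP and whose axes are the flange's). Camera axes: x right, y down, z forward; pixel columns grow to the right and rows downward; lengths in mm; the calibration is good to about 2 mm. A picture is of the moment at which its call begins: read the wrist's pose just before it. There is no depth.
- ctrl.close_job(): hands the job in; it is judged then, once.
Trained networks look in the newest picture that a camera, given by its name, has taken for a name from the list of things; names that differ only in an ending like _2 or _b are one class to them, and where a whole thing is asked for, a point or a joint stands for the part that bears it (a point fixed in the world has none). Each returns a list of dicts, best first, with "p" (0 to 1); they miss things now and then, are a little off and sometimes report something else, mostly with a low value. They report only what shows in the picture. A call takes as long as a camera call. They do not tell look-alikes from the thing itself.
- cams.boxes_of(camera, thing): "rect" ([centre column, centre row, width, height] in pixels, round what is visible of it).
- cams.cut_out(camera, thing): "pixels" (420x560 bool, what is visible of it) and "rect" ([centre column, centre row, width, height] in pixels, round what is visible of it).
The state is a dict: "t": time; "qpos": joint angles; "qvel": joint speeds; "joint_torque": joint torques, N m; "ee_pos": TCP position; "orientation": TCP orientation; "ft_force": force on the tool from outside, world axes, zero at the start; "moment": the same for the moment, N m; "width": finger opening in mm; "grasp_force": force on a finger pad.
Only numpy, scipy, OpenCV 4.12 (cv2) and the standard library are available. Lean on these libraries where they do the work, as an engineer would, in place of code of your own. Each camera call takes 0.05 s, during which the arm holds its last target. There are 200 camera calls.

## Task

Take the flat screwdriver out of its wooden stand, find the screw slot down the bore of the brass flow regulator by turning the blade with light pressure until it drops in, and turn the regulator clockwise fully home to its stop, without pushing the sprung spindle hard or straining the regulator on its rubber mount. Then put the screwdriver back in its stand, blade down, and let go; leave the matchbox, spice jar and lemon where they are.

Things in the scene. Friction and masses are not known exactly. Their poses are not given: they have to be found in the camera images.
- screwdriver: Stubby flat screwdriver, 150 mm long, 0.12 kg, blade down in the stand. Origin mid blade tip; z up the tool to the handle, x along the blade's width. Blade 14 mm wide (x), 2.6 mm thick (y), 16 mm long, square-ended; shaft 10 mm dia. to z = 80; black collar 32 mm dia. z = 80-86; round dark wooden handle 29 mm dia. z = 86-150. Grip the handle near z = 115 mm, from above.
- blade_tip (a point): Middle of the screwdriver's blade tip (same as the origin of the screwdriver).
- stand: Plain wooden block 70 x 70 mm, 90 mm high, fixed; origin at the centre of its underside. One vertical round hole in the middle of its top, 18 mm in diameter with a 3 mm chamfer, right through; the screwdriver's collar rests on the top face, so that in the stand the blade tip is 10 mm above the worktop.
- stand_hole (a point): Centre of the mouth of the stand's hole, on the top face, 90 mm above the worktop.
- regulator: Brass flow regulator on a 110 x 84 mm dark steel plate, fixed; origin under the plate's centre, z up, x along its two pipe stubs (52 mm either way). Round brass body 56 mm dia., 30 mm high; from its middle rises a brass collar with a vertical bore, top 60 mm above the worktop. A black pointer with a white end lies on the body.
- bore (a point): Centre of the bore's mouth, on the screw's axis. Bore 25 mm dia. at the mouth, 16 mm from 8 mm down. 14 mm below the mouth is the flat face of the slotted head; its slot is 4.4 mm wide, 5 mm deep (floor 19 mm below the mouth). The slot's direction is not measured: it lies within 0.4 rad either side of the pointer's and turns with the pointer as one piece.
- valve (a joint): Angle of pointer and slotted head, rad: 0 = pointer along the regulator's +x, growing clockwise seen from above; 1.571 = the stop (shut), pointer across the pipe along the regulator's -y, where a small steel rib marks it. Turns with a drag of 0.06 N m and stays where it is left; starts anywhere from 0.55 to 0.95.
- spindle (a joint): How far the slotted head is pushed down into the regulator, m: 0 = at rest. Sprung: it begins to give at 3 N and takes 1.5 N more per mm; more than 6 mm (12 N) is too hard. With the blade in the slot the head stands back up to 0.
- mount (a joint): Twist of the whole brass body on its rubber pad about the vertical, rad, anticlockwise positive, 0 at rest; 2.5 N m per rad. More than 0.12 rad (0.3 N m) either way strains it; it shows how hard the screw is turned against its stop.
- matchbox: Matchbox, 36 x 56 x 17 mm, bystander; origin at the centre of its underside.
- spice_jar: Spice jar with a ribbed cap, 45 mm in diameter, 106 mm high, bystander; origin at the centre of its underside.
- lemon: Lemon, 71 x 53 x 51 mm, bystander; origin at the centre of its underside.
Things that resemble listed ones, but are neither listed nor needed, are in the scene too. What is shaped like the regulator but blue is not meant.

How it is judged:
By the outcome, as a careful person would: the job done as asked, in the order asked, and still so for the second after the job is handed in, with the robot touching nothing.
It also fails if it takes over 72 s, if anything falls off the work surface, if the arm or the gripper's body presses on something with over 40 N, if the wrist force passes 120 N, or if a joint passes its speed limit or range.

## Working session

There is one attempt and no reset: what is moved stays moved. The work goes in short steps, Python scripts to look and compute and a tool call to move; the robot and the scene stay as the last step left them, time stands still between calls to the robot, and variables do not carry over. Pictures are saved under pics/ and viewed, at most 12 in all, crops included, and the job is handed in when it is done.

Besides the shell and the picture viewer there is one more tool, called after ">>>" by a JSON object that holds its "name" and its "arguments". move_arm: Moves the arm, as the interface text tells. Its arguments: {"type":"object","properties":{"steps":{"type":"array"}},"required":["steps"]}

```bash
mkdir -p pics; ls
cat > h.py <<'E'
import numpy as np, cv2
from scipy.spatial.transform import Rotation as R
from workcell import ctrl, cams
def cam(name):
    o=ctrl.get_obs(); d=cams.get_image(name)
    if 'mount' in d:
        T=np.eye(4); T[:3,:3]=R.from_rotvec(o['orientation']).as_matrix(); T[:3,3]=o['ee_pos']
        M=T@np.array(d['mount']); d['rotation']=M[:3,:3]; d['xyz']=M[:3,3]
    d['rotation']=np.array(d['rotation']); d['xyz']=np.array(d['xyz'])
    return d
def ray(d,uv):
    K=np.array(d['camera_matrix'])
    p=cv2.undistortPoints(np.array([[uv]],float),K,np.array([d['k1'],0,0,0,0.])) if 0 else None
    s=np.array([(uv[0]-K[0,2])/K[0,0],(uv[1]-K[1,2])/K[1,1]]); q=s.copy()
    for _ in range(30): q=s/(1+d['k1']*(q@q))
    v=d['rotation']@np.array([q[0],q[1],1]); return d['xyz'],v/np.linalg.norm(v)
def atz(d,uv,z):
    c,v=ray(d,uv); return c+v*(z-c[2])/v[2]
def proj(d,P):
    q=d['rotation'].T@(np.array(P,float)-d['xyz']); q=q[:2]/q[2]; q=q*(1+d['k1']*(q@q))
    K=np.array(d['camera_matrix']); return np.array([K[0,0]*q[0]+K[0,2],K[1,1]*q[1]+K[1,2]])
def tri(L):
    A=np.zeros((3,3));b=np.zeros(3)
    for d,uv in L:
        c,v=ray(d,uv); M=np.eye(3)-np.outer(v,v); A+=M;b+=M@c
    X=np.linalg.solve(A,b); return X,[np.round(proj(d,X)-uv,1) for d,uv in L]
def save(d,n,crop=None,s=1):
    im=d['image']
    if crop: im=im[crop[1]:crop[3],crop[0]:crop[2]]
    cv2.imwrite('pics/'+n,cv2.resize(im[:,:,::-1],None,fx=s,fy=s,interpolation=cv2.INTER_CUBIC))
E
python3 - <<'E'
from h import *
D={}
for n in('top','side','wrist'):
    d=D[n]=cam(n)
    print(n,d['xyz'].round(),d['rotation'].round(2).tolist(),np.round(d['camera_matrix'],0).tolist(),d['k1'])
    for t in('screwdriver','stand','regulator','valve','matchbox','spice_jar','lemon'):
        print(t,[(round(b['p'],2),np.round(b['rect']).astype(int).tolist()) for b in cams.boxes_of(n,t)])
im=np.hstack([D['top']['image'],D['side']['image']]); im=cv2.resize(im,(800,300))
save(D['top'],'top.png',s=1.4); save(D['side'],'side.png',s=1.4)
o=ctrl.get_obs();print(o['t'],o['ee_pos'],o['orientation'],o['width'],ctrl.grip_depth)
E
```

```text
pics
top [387.  16. 935.] [-2.11, 2.14, -0.21] [[399.0, 0.0, 281.0], [0.0, 399.0, 215.0], [0.0, 0.0, 1.0]] -0.07355989737599625
screwdriver []
stand [(0.83, [379, 225, 43, 41])]
regulator [(0.88, [316, 199, 41, 52]), (0.78, [232, 245, 44, 53]), (0.31, [394, 166, 20, 27])]
valve [(0.67, [149, 227, 16, 21]), (0.55, [387, 222, 25, 18]), (0.41, [317, 192, 8, 22])]
matchbox [(0.87, [289, 273, 26, 16])]
spice_jar [(0.56, [276, 151, 21, 33])]
lemon [(0.95, [394, 166, 20, 24])]
side [ 425. -983.  707.] [-2.12, 0.14, -0.1] [[423.0, 0.0, 275.0], [0.0, 423.0, 212.0], [0.0, 0.0, 1.0]] -0.10717787803070707
screwdriver [(0.83, [269, 248, 15, 36])]
stand [(0.6, [268, 277, 34, 46])]
regulator [(0.76, [294, 251, 36, 33]), (0.59, [247, 215, 34, 27]), (0.57, [251, 184, 30, 22]), (0.57, [270, 250, 18, 34])]
valve []
matchbox [(0.56, [227, 243, 14, 16])]
spice_jar [(0.6, [318, 219, 18, 38])]
lemon []
wrist [166. 608. 385.] [[0.38, 0.89, 0.26], [0.92, -0.37, -0.11], [-0.0, 0.28, -0.96]] [[298.0, 0.0, 279.0], [0.0, 298.0, 206.0], [0.0, 0.0, 1.0]] -0.03813513771922285
screwdriver []
stand []
regulator [(0.85, [191, 377, 57, 13])]
valve []
matchbox []
spice_jar []
lemon []
1.2 [238.05562045 577.87850856 222.68949081] [6.09966080e-01 3.08180224e+00 2.93463816e-05] 87.55853676207158 18.700000000000003
```

```bash
sed -i "s/    d\['rotation'\]=np.array(d\['rotation'\]); /    r=np.array(d['rotation']); d['rotation']=r if r.ndim==2 else R.from_rotvec(r).as_matrix(); /" h.py; sed -i '/undistortPoints/d' h.py
python3 - <<'E'
import cv2
a=cv2.imread('pics/top.png');b=cv2.imread('pics/side.png')
# crops enlarged: top cols 130-430 rows 110-300; side cols 200-350 rows 150-310
A=cv2.resize(a[int(110*1.4):int(310*1.4),int(130*1.4):int(430*1.4)],(800,533),interpolation=cv2.INTER_CUBIC)
B=cv2.resize(b[int(150*1.4):int(310*1.4),int(170*1.4):int(370*1.4)],(750,600),interpolation=cv2.INTER_CUBIC)
cv2.imwrite('pics/topc.png',A);cv2.imwrite('pics/sidec.png',B)
E
```

```text
(no output)
```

View pics/topc.png

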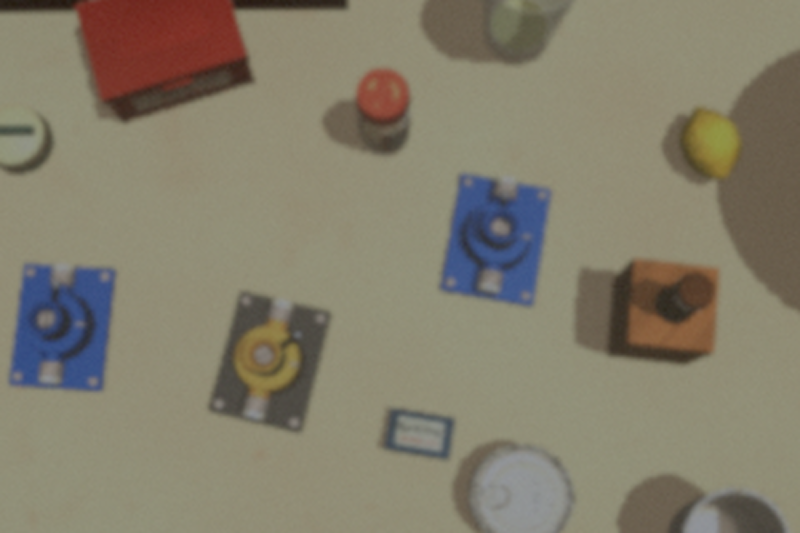

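View pics/sidec.png

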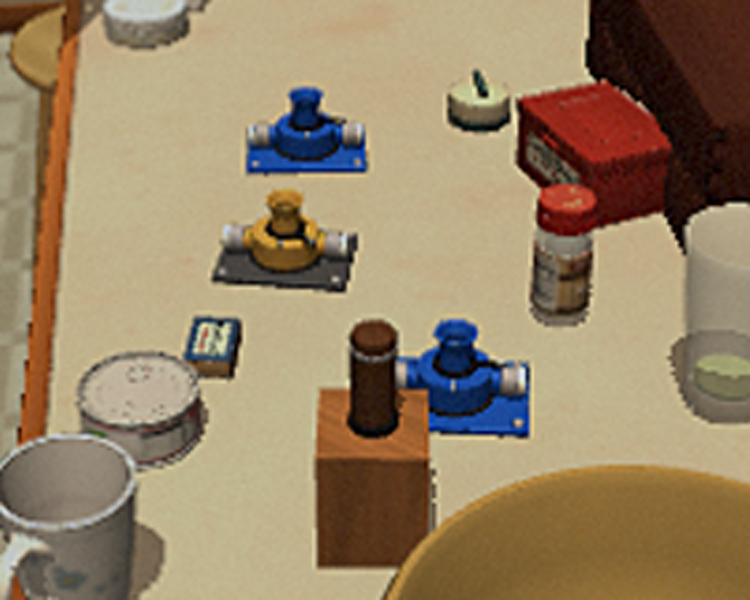

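Run:
```python
from h import *
t=cam('top');s=cam('side')
tc=lambda u,v:(130+u/2.6667,110+v/2.665); sc=lambda u,v:(170+u/3.75,150+v/3.75)
print('handle top',tri([(t,tc(697,288)),(s,sc(374,331))]))
print('bore',tri([(t,tc(263,355)),(s,sc(285,197))]))
print('bore z60',atz(t,tc(263,355),60),atz(s,sc(285,197),60))
for c in [(632,262),(718,267),(713,354),(628,349)]: print('stand top',atz(t,tc(*c),90).round(1))
for c in [(318,392),(429,392),(429,458),(318,458)]: print('stand top side',atz(s,sc(*c),90).round(1))
print('hand',atz(t,tc(697,288),160),atz(s,sc(374,331),160))
for c in [(246,292),(328,312),(300,431),(211,409)]: print('plate',atz(t,tc(*c),6).round(1))
print('ptr',atz(t,tc(297,335),32).round(1),atz(t,tc(263,355),60).round(1))
w=cam('wrist'); o=ctrl.get_obs(); T=R.from_rotvec(o['orientation']).as_matrix();print(T.round(3)); print(np.array(w['mount']).round(2))
```

```text
handle top (array([ 526.44268098, -209.09678843,  159.02822886]), [array([-0. , -0.6]), array([-0.5,  0.1])])
bore (array([495.24484995, 126.42291156,  59.5915846 ]), [array([-0. , -1.3]), array([-1. ,  0.2])])
bore z60 [492.25115824 126.31436347  60.        ] [498.14118756 126.33438656  60.        ]
stand top [ 559.9 -177.    90. ]
stand top [ 554.7 -247.6   90. ]
stand top [ 483.4 -238.5   90. ]
stand top [ 488.7 -169.7   90. ]
stand top side [ 496.4 -174.6   90. ]
stand top side [ 567.  -182.9   90. ]
stand top side [ 556.8 -248.1   90. ]
stand top side [ 490.  -240.1   90. ]
hand [ 525.0848611  -208.74925099  160.        ] [ 527.44849632 -210.18449056  160.        ]
plate [555.2 148.7   6. ]
plate [536.1  75.9   6. ]
plate [431.9 100.6   6. ]
plate [452.  178.2   6. ]
ptr [512.4 100.8  32. ] [492.3 126.3  60. ]
[[-0.925  0.381 -0.   ]
 [ 0.381  0.925 -0.   ]
 [ 0.    -0.    -1.   ]]
[[  -0.     -0.96   -0.28   77.77]
 [   1.     -0.     -0.      0.66]
 [   0.     -0.28    0.96 -162.22]
 [   0.      0.      0.      1.  ]]
```

>>> {"name": "move_arm", "arguments": {"steps": [[[-0.96,-0.75,0],0,0],[[-0.96,-0.75,0],0,0],[[-0.96,-0.75,0],0,0],[[-0.96,-0.75,0],0,0],[[-0.96,-0.75,0],0,0],[[-0.96,-0.75,0],0,0],[[-0.96,-0.75,0],0,0],[[-0.96,-0.75,0],0,0],[[-0.96,-0.75,0],0,0],[[-0.96,-0.75,0],0,0],[[-0.96,-0.75,0],0,0],[[-0.96,-0.75,0],0,0],[[-0.96,-0.75,0],0,0],[[-0.96,-0.75,0],0,0],[[-0.96,-0.75,0],0,0],[[-0.96,-0.75,0],0,0],[[-0.96,-0.75,0],0,0],[[0,0,0],0,0],[[0,0,0],0,0]]}}

```text
t: 2.93
ee_pos: [494.3, 126.7, 222.7]
orientation: [-0.615, -3.081, -0.0]
ft_force: [-0.5, 0.2, -0.4]
width: 87.6
grasp_force: 0.0
```

Run:
```python
from h import *
d=cam('wrist');o=ctrl.get_obs();print(o['t'],o['ee_pos'],o['qpos'].round(3) if hasattr(o['qpos'],'round') else o['qpos'],o['ft_force'])
print([(round(b['p'],2),np.round(b['rect'],1).tolist()) for b in cams.boxes_of('wrist','regulator')])
p=proj(d,[494,126,60]).round().astype(int);print(p)
x0=max(0,p[0]-75);y0=max(0,p[1]-55);print(x0,y0)
save(d,'w1.png',(x0,y0,x0+150,y0+112),5.3)
np.save('w1.npy',np.array([d],dtype=object),allow_pickle=True)
```

```text
2.9833 [493.7639533  127.54675485 222.62352788] [ 0.229  0.255  1.881  0.     1.006 -0.949] [ 0.17026417  0.58917267 -0.297774  ]
[(0.87, [424.8, 145.9, 80.7, 96.0]), (0.69, [180.0, 288.8, 66.4, 36.5])]
[278 192]
203 137
```

View pics/w1.png

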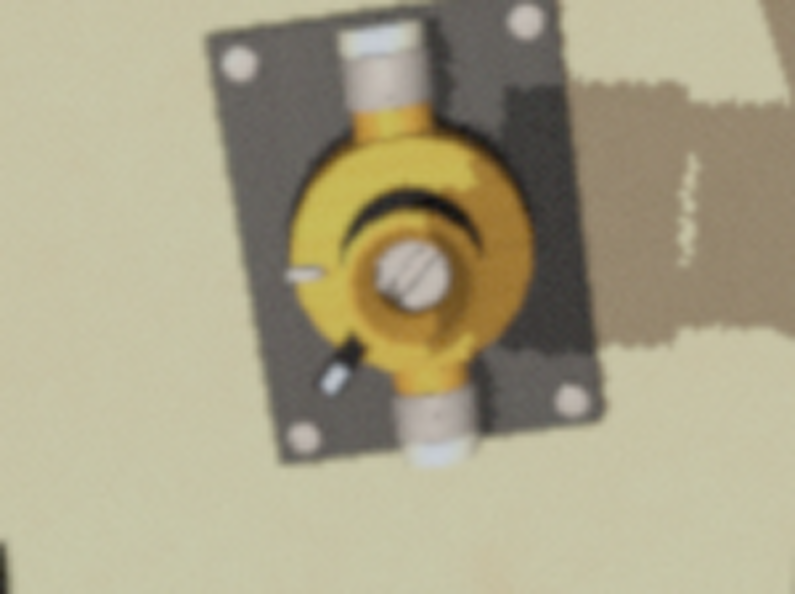

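```bash
cat > head.py <<'E'
from h import *
def head(d,g=(494,126)):
    p=proj(d,[*g,47]).round().astype(int)
    im=d['image'].astype(float); hsv=cv2.cvtColor(d['image'],cv2.COLOR_RGB2HSV)
    m=(hsv[...,1]<75).astype(np.uint8)
    n,l,st,ce=cv2.connectedComponentsWithStats(m)
    k=[i for i in range(1,n) if st[i,4]>30 and np.hypot(*(ce[i]-p))<12]
    i=max(k,key=lambda i:st[i,4]); mm=np.uint8(l==i)
    c=max(cv2.findContours(mm,0,cv2.CHAIN_APPROX_NONE)[0],key=len)
    return cv2.fitEllipse(c),st[i],cv2.minEnclosingCircle(c)
E
python3 - <<'E'
from head import *
d=np.load('w1.npy',allow_pickle=True)[0]
e=head(d);print(e)
for z in (46,52): print('head',z,atz(d,e[0][0],z))
f=lambda u,v,z:atz(d,(203+u/5.3-.4,137+v/5.3-.4),z)[:2]
a,b=f(397,295,46),f(432,253,46);print('slot',a,b,np.arctan2(*(a-b)[::-1]))
print('mouth',f(410,280,60)); c=f(412,275,48)
q=f(335,380,32);q2=f(355,350,32);print('ptr',q,np.arctan2(*(q-c)[::-1]),np.arctan2(*(q-q2)[::-1]))
r=f(305,273,32);print('rib',np.arctan2(*(r-c)[::-1]))
P=[f(*x,7) for x in((240,64),(526,20),(572,401),(303,437))];print(np.round(P,1),np.mean(P,0))
x=(P[2]+P[3]-P[0]-P[1]);print('xaxis',np.arctan2(*x[::-1]))
E
```

```text
(((280.5152587890625, 188.5933380126953), (11.766115188598633, 13.460965156555176), 103.37449645996094), array([274, 183,  14,  13, 141], dtype=int32), ((280.5, 188.5), 6.96429443359375))
head 46 [494.96492816 129.16749578  46.        ]
head 52 [493.68658879 129.66279893  52.        ]
slot [497.66368219 124.24454602] [491.89915683 134.94755856] -1.0767561121237634
mouth [492.62683371 129.38303126]
ptr [513.97743965 101.70313181] -0.9505013288056733 -0.9718376453987722
rib -1.8358782193952026
[[440.3 107.9]
 [456.8 173.9]
 [548.3 150.4]
 [531.1  84.4]] [494.12609956 129.1426651 ]
xaxis -0.2521944368306304
```

>>> {"name": "move_arm", "arguments": {"steps": [[[-0.49,-0.92,0],0,0],[[-0.49,-0.92,0],0,0],[[-0.49,-0.92,0],0,0],[[-0.49,-0.92,0],0,0],[[-0.49,-0.92,0],0,0],[[-0.49,-0.92,0],0,0],[[-0.49,-0.92,0],0,0],[[-0.49,-0.92,0],0,0],[[-0.49,-0.92,0],0,0],[[-0.49,-0.92,0],0,0],[[-0.49,-0.92,0],0,0],[[-0.49,-0.92,0],0,0],[[-0.49,-0.92,0],0,0],[[0,0,0],0,0],[[0,0,0],0,0],[[0,0,0],0,0]]}}

```text
t: 4.37
ee_pos: [527.1, -207.9, 222.5]
orientation: [-0.608, -3.081, -0.001]
ft_force: [0.6, -0.1, 0.6]
width: 87.9
grasp_force: 0.0
```

Run:
```python
from h import *
P=[ctrl.get_obs()['ee_pos'] for _ in range(3)]
d=cam('wrist');P.append(ctrl.get_obs()['ee_pos']);print(np.round(P,2))
for t in('screwdriver','stand'): print(t,[(round(b['p'],2),np.round(b['rect'],1).tolist()) for b in cams.boxes_of('wrist',t)])
for X in([526,-209,160],[525,-209,90]): print(proj(d,X))
save(d,'w2.png',(150,60,430,270),2.8)
np.save('w2.npy',np.array([d],dtype=object),allow_pickle=True)
```

```text
[[ 527.08 -207.86  222.46]
 [ 527.08 -207.86  222.46]
 [ 527.08 -207.86  222.46]
 [ 527.09 -207.72  222.54]]
screwdriver [(0.91, [277.3, 208.3, 38.8, 50.8]), (0.73, [278.1, 191.9, 82.8, 87.4])]
stand [(0.77, [277.6, 192.9, 81.2, 86.4]), (0.45, [526.9, 51.6, 62.4, 102.9])]
[276.28043686 220.42516735]
[276.45997848 197.28300777]
```

View pics/w2.png

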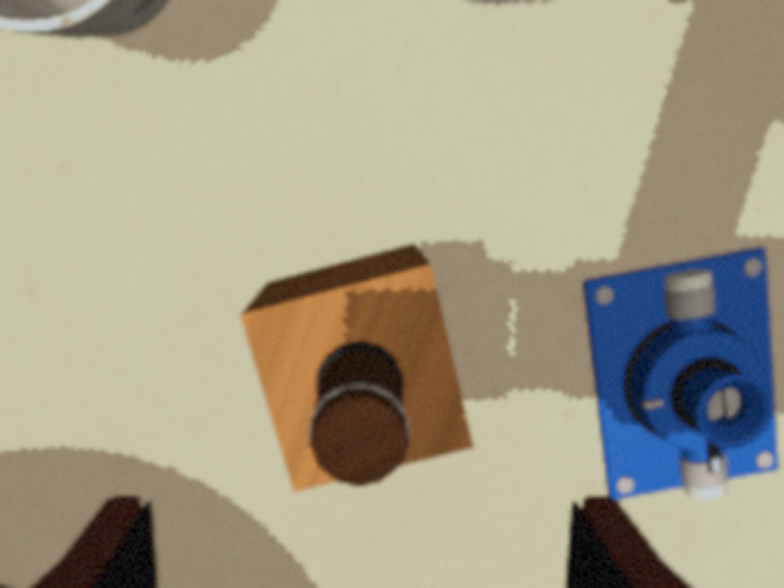

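Run:
```python
from h import *
d=np.load('w2.npy',allow_pickle=True)[0]
f=lambda u,v,z:atz(d,(150+u/2.8-.3,60+v/2.8-.3),z)
print(f(360,434,160))
P=[f(*c,90) for c in((243,313),(430,263),(472,447),(296,490))];print(np.round(P,1),np.mean(P,0))
c=np.mean(P,0)
t=cam('top'); print(tri([(d,(150+360/2.8-.3,60+434/2.8-.3)),(t,(391.4,217.6))]))
o=ctrl.get_obs();T=R.from_rotvec(o['orientation']).as_matrix(); 
for X in(f(360,434,160),c):print((T.T@(X-o['ee_pos'])/25).round(2))
```

```text
[ 522.1813908  -205.71152821  160.        ]
[[ 485.3 -235.7   90. ]
 [ 494.2 -167.8   90. ]
 [ 563.5 -177.8   90. ]
 [ 554.3 -245.3   90. ]] [ 524.33405421 -206.62538465   90.        ]
(array([ 523.79442083, -206.92554215,  161.48101041]), [array([-0.6,  2.9]), array([-0.7,  1. ])])
[0.22 0.01 2.51]
[0.13 0.01 5.31]
```

>>> {"name": "move_arm", "arguments": {"steps": [[[0.12,0,0.8],0,0.2],[[0,0,0.8],0,0.2],[[0,0,0.8],0,0.2],[[0,0,0.8],0,0.2],[[0,0,0.8],0,0.2],[[0,0,0.66],0,0.2],[[0,0,0],0,0.2],[[0,0,0],0,0.4],[[0,0,0],0,0.5],[[0,0,0],0,0.6],[[0,0,0],0,0.7],[[0,0,0],0,0.8],[[0,0,0],0,1],[[0,0,0],0,1],[[0,0,0],0,1],[[0,0,0],0,1],[[0,0,0],0,1],[[0,0,0],0,1],[[0,0,0],0,1]]}}

```text
t: 6.15
ee_pos: [524.7, -208.3, 106.6]
orientation: [0.61, 3.081, -0.0]
ft_force: [-1.2, 0.8, 5.4]
width: 28.5
grasp_force: 30.0
```

>>> {"name": "move_arm", "arguments": {"steps": [[[0,0,-0.3],0,1],[[0,0,-0.7],0,1],[[0,0,-0.9],0,1],[[0,0,-0.9],0,1],[[0,0,-0.9],0,1],[[0,0,-0.9],0,1],[[0,0,0],0,1],[[0,0,0],0,1],[[0,0,0],0,1]]}}

```text
t: 6.9
ee_pos: [523.7, -208.0, 220.2]
orientation: [-0.61, -3.08, -0.0]
ft_force: [-0.0, -0.3, -1.8]
width: 28.5
grasp_force: 30.0
```

Run:
```python
from h import *
d=cam('wrist');s=cam('side');o=ctrl.get_obs();print(o['t'],o['ee_pos'],o['ft_force'],o['width'])
T=R.from_rotvec(o['orientation']).as_matrix()
X=o['ee_pos']+T@[0,0,96];print(X,proj(d,X),proj(s,X))
p=proj(s,X).astype(int)
a=cv2.resize(d['image'][120:260,200:350],(600,560),interpolation=cv2.INTER_CUBIC)
b=cv2.resize(s['image'][p[1]-50:p[1]+20,p[0]-12:p[0]+13],(200,560),interpolation=cv2.INTER_CUBIC)
print('crop side origin',p-[12,50])
cv2.imwrite('pics/w3.png',np.hstack([a,b])[:,:,::-1])
```

```text
7.0 [ 523.41741648 -207.82854509  219.54830252] [-0.02076504  0.61083916 -1.26906024] 28.951816358523374
[ 523.15517678 -207.72154888  123.54872032] [278.28124558 208.24209854] [267.62180804 250.75837255]
crop side origin [255 200]
```

View pics/w3.png

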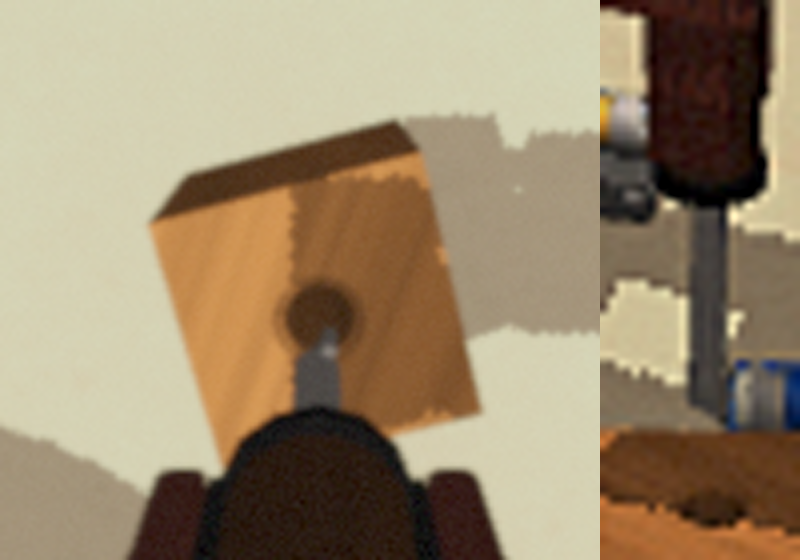

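>>> {"name": "move_arm", "arguments": {"steps": [[[0.48,0.92,0],0,1],[[0.48,0.92,0],0,1],[[0.48,0.92,0],0,1],[[0.48,0.92,0],0,1],[[0.48,0.92,0],0,1],[[0.48,0.92,0],0,1],[[0.48,0.92,0],0,1],[[0.48,0.92,0],0,1],[[0.48,0.92,0],0,1],[[0.48,0.92,0],0,1],[[0.48,0.92,0],0,1],[[0.48,0.92,0],0,1],[[0.45,0.95,0],0,1],[[0,0,0.7],0,1],[[0,0,0.7],0,1],[[0,0,0.6],0,1],[[0,0,0],0,1],[[0,0,0],0,1],[[0,0,0],0,1]]}}

```text
t: 8.58
ee_pos: [495.2, 128.0, 171.2]
orientation: [-0.61, -3.081, 0.0]
ft_force: [1.6, 0.6, -2.2]
width: 28.8
grasp_force: 30.0
```

Run:
```python
from h import *
ds=[cam('wrist') for _ in range(4)];s=cam('side');o=ctrl.get_obs();print(o['t'],o['ee_pos'],o['ft_force'],o['qpos'])
d=ds[-1]; im=np.mean([x['image'].astype(float) for x in ds],0).astype(np.uint8)
T=R.from_rotvec(o['orientation']).as_matrix()
for z in(96,80,16):print(z,proj(d,o['ee_pos']+T@[0,0,z]))
X=o['ee_pos']+T@[0,0,96];print(X,proj(s,X)); p=proj(s,X).astype(int)
a=cv2.resize(im[150:250,220:340],(600,500),interpolation=cv2.INTER_CUBIC)
b=cv2.resize(s['image'][p[1]-30:p[1]+20,p[0]-10:p[0]+10],(200,500),interpolation=cv2.INTER_CUBIC)
cv2.imwrite('pics/w4.png',np.hstack([a,b])[:,:,::-1]);print(p-[10,30])
np.save('w4.npy',np.array([d],dtype=object),allow_pickle=True)
```

```text
8.8333 [495.54156038 128.03285539 171.8948369 ] [-1.4005583  -0.45905894 -1.47369921] [ 2.29584848e-01  3.28247478e-01  1.91869869e+00  5.70002747e-06
  8.93276934e-01 -9.50154741e-01]
96 [278.16923324 208.7198723 ]
80 [278.12536402 214.1232214 ]
16 [277.88044781 244.3174697 ]
[495.66949078 128.06319126  75.89492693] [245.02912531 197.74787586]
[235 167]
```

View pics/w4.png

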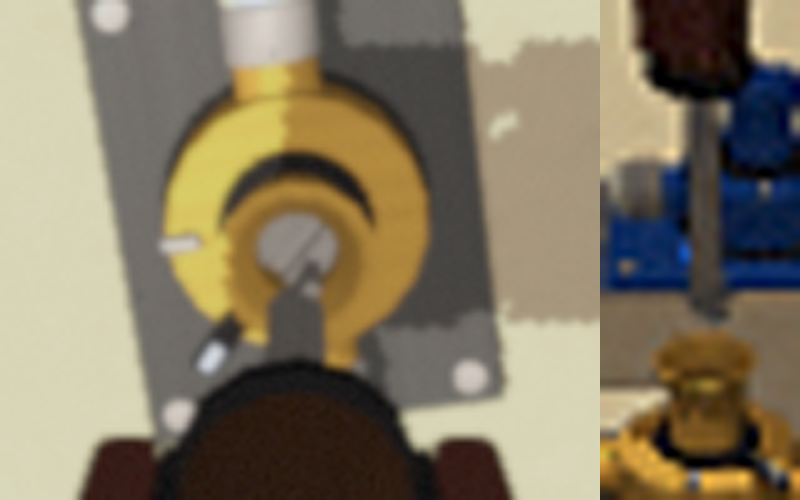

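Run:
```python
from head import *
d=np.load('w4.npy',allow_pickle=True)[0]
o=ctrl.get_obs();T=R.from_rotvec(o['orientation']).as_matrix()
for z in(112,126):print(z,proj(d,o['ee_pos']+T@[0,0,z]))
h=(220+297/5-.4,150+248/5-.4);print(h)
for uv in(h,(220+297/5-.4,150+252/5-.4)):
  for z in(46,52):print(z,(T.T@(atz(d,uv,z)-o['ee_pos'])).round(2))
w1=np.load('w1.npy',allow_pickle=True)[0]
a,_=ray(w1,(280.5,188.6));print('tri head w1,w4',tri([(w1,(280.5,188.6)),(d,h)]))
im=d['image']; print(im[190:225:3,262:300].mean(2).astype(int))
```

```text
112 [278.20838729 203.8985721 ]
126 [278.23934834 200.08698801]
(279.0, 199.2)
46 [  0.95   0.76 125.89]
52 [  2.54   0.76 119.89]
46 [1.200e-01 7.600e-01 1.259e+02]
52 [  1.73   0.76 119.89]
tri head w1,w4 (array([494.18696793, 129.48505152,  49.72781338]), [array([0., 0.]), array([-0., -0.])])
[[170 158 119  72  56  69  96 112 115 117 114 111 108  98  96  96  92  95
   94  96  94  98 103 110 116 120 119 114  98  67  43  64 103 122 124 124
  124 125]
 [164 131  94 101 115 120 117 111 100  97  95  97 108 118 128 135 132 133
  135 131 124 112  96  87  86  91  96 111 116 119 100  72  79 107 119 121
  120 121]
 [162 144 133 128 118 108 100  95  98 109 128 137 138 136 137 135 134 136
  137 137 125 116 129 130 110  92  84  92  98 110 118 117 115 118 124 128
  127 124]
 [170 171 166 154 127 103  99  98 105 120 134 137 139 141 141 140 139 132
  119 116 129 135 142 139 129 106  88  87  88  97 109 118 119 123 123 124
  123 123]
 [168 169 158 136 109 104 101 100  96  94 108 117 128 140 137 124 115 125
  120 105 100 112 125 125 102  86  87  86  85  94 103 114 122 120 122 122
  121 122]
 [168 16
[... 405 characters left out ...]
  98  97 101 107 114 120 121 122 124 121 122 120 115
  100  81]
 [107  85  63  52  49  69  94 110 120 126 118  98  76  74  74  77  73  76
   75  76  78  78  90 108 116 117 120 121 120 121 119 115 102  94  82  73
   69  74]
 [ 77  69  51  50  48  72 113 141 155 155 147 114  81  72  76  74  78  76
   76  76  78  79  88 108 113 119 113 109  97  86  74  70  70  85  97 102
  106 106]
 [213 205 165 110  96 102 104 108 105 101  95  78  71  75  75  71  71  69
   67  71  78  77  90 113 124 120 111 109 101  85  71  68  68  69  83  96
  105 104]
 [175 127 102 104 103  95  78  58  54  46  32  29  18  23  22  24  21   5
   15  21  15  17  29  54  67  85  89  96 106 116 104  81  72  73  75  95
  101 104]]
```

>>> {"name": "move_arm", "arguments": {"steps": [[[0.025,0.02,0],-1,1],[[0,0,0],-1,1],[[0,0,0],-1,1],[[0,0,0],-1,1],[[0,0,0.2],0,1],[[0,0,0.2],0,1],[[0,0,0.2],0,1],[[0,0,0.2],0,1],[[0,0,0],0,1],[[0,0,0],0,1],[[0,0,0],0,1]]}}

```text
t: 9.75
ee_pos: [494.7, 128.7, 151.1]
orientation: [-0.066, -3.141, 0.0]
ft_force: [-0.7, -0.4, -2.4]
width: 28.4
grasp_force: 30.0
```

>>> {"name": "move_arm", "arguments": {"steps": [[[0,0,0.08],0,1],[[0,0,0.06],0,1],[[0,0,0.06],0,1],[[0,0,0],0,1],[[0,0,0],0,1],[[0,0,0],0,1]]}}

```text
t: 10.25
ee_pos: [494.7, 128.8, 146.2]
orientation: [0.066, 3.141, 0.0]
ft_force: [-0.3, 0.3, -1.5]
width: 28.6
grasp_force: 30.0
```

>>> {"name": "move_arm", "arguments": {"steps": [[[0,0,0.06],0,1],[[0,0,0.06],0,1],[[0,0,0],0,1],[[0,0,0],0,1],[[0,0,0],0,1]]}}

```text
t: 10.67
ee_pos: [494.7, 128.8, 143.1]
orientation: [-0.066, -3.141, 0.0]
ft_force: [0.2, 0.1, -1.6]
width: 28.8
grasp_force: 30.0
```

>>> {"name": "move_arm", "arguments": {"steps": [[[0,0,0.04],0,1],[[0,0,0],0,1],[[0,0,0],0,1],[[0,0,0],0,1]]}}

```text
t: 11.0
ee_pos: [494.9, 128.8, 142.4]
orientation: [0.066, 3.14, 0.0]
ft_force: [-0.9, -0.3, 0.8]
width: 28.7
grasp_force: 30.0
```

>>> {"name": "move_arm", "arguments": {"steps": [[[0,0,0.04],0,1],[[0,0,0.02],0,1],[[0,0,0],0,1],[[0,0,0],0,1],[[0,0,0],0,1]]}}

```text
t: 11.42
ee_pos: [494.9, 128.8, 140.8]
orientation: [0.065, 3.141, 0.0]
ft_force: [-0.5, 0.2, 2.8]
width: 28.6
grasp_force: 30.0
```

>>> {"name": "move_arm", "arguments": {"steps": [[[0,0,0],0.5,1],[[0,0,0],0.5,1],[[0,0,0],0.5,1],[[0,0,0],0.5,1],[[0,0,0],0,1],[[0,0,0],0,1]]}}

```text
t: 11.92
ee_pos: [494.9, 128.8, 140.8]
orientation: [0.337, 3.123, 0.0]
ft_force: [-0.5, 0.0, 2.7]
width: 28.8
grasp_force: 30.0
```

>>> {"name": "move_arm", "arguments": {"steps": [[[0,0,0],0.5,1],[[0,0,0],0.5,1],[[0,0,0],0,1],[[0,0,0],0,1]]}}

```text
t: 12.25
ee_pos: [494.9, 128.8, 140.8]
orientation: [0.472, 3.105, 0.0]
ft_force: [1.0, 0.6, 3.2]
width: 28.6
grasp_force: 30.0
```

>>> {"name": "move_arm", "arguments": {"steps": [[[0,0,0],0.5,1],[[0,0,0],0.5,1],[[0,0,0],0,1],[[0,0,0],0,1]]}}

```text
t: 12.58
ee_pos: [494.9, 128.9, 140.8]
orientation: [0.606, 3.082, 0.001]
ft_force: [2.3, 0.9, 2.2]
width: 28.7
grasp_force: 30.0
```

>>> {"name": "move_arm", "arguments": {"steps": [[[0,0,0],0.5,1],[[0,0,0],0.5,1],[[0,0,0],0,1],[[0,0,0],0,1]]}}

```text
t: 12.92
ee_pos: [494.2, 128.6, 140.2]
orientation: [-0.739, -3.052, 0.001]
ft_force: [0.6, 0.6, -1.8]
width: 28.7
grasp_force: 30.0
```

>>> {"name": "move_arm", "arguments": {"steps": [[[0,0,0.04],0,1],[[0,0,0.04],0,1],[[0,0,0.01],0,1],[[0,0,0],0,1],[[0,0,0],0,1]]}}

```text
t: 13.33
ee_pos: [494.5, 128.7, 138.3]
orientation: [-0.743, -3.052, 0.0]
ft_force: [-0.1, 0.6, -1.4]
width: 28.8
grasp_force: 30.0
```

```bash
python3 -c "
from h import *
o=ctrl.get_obs();print(o['ee_pos'],o['ft_force'],o['moment'],o['qpos'])"
```

```text
[494.48209272 128.68292234 138.28295425] [-0.06851202  0.57931154 -1.37746213] [-0.0091618   0.00789879  0.07181171] [ 2.31328422e-01  3.80470232e-01  1.94056906e+00 -6.67659475e-05
  8.21110071e-01 -8.61737116e-01]
```

>>> {"name": "move_arm", "arguments": {"steps": [[[0,0,0],0.5,1],[[0,0,0],0.5,1],[[0,0,0],0.5,1],[[0,0,0],0.5,1],[[0,0,0],0.5,1],[[0,0,0],0.5,1],[[0,0,0],0.5,1],[[0,0,0],0.5,1],[[0,0,0],0.5,1],[[0,0,0],0.5,1],[[0,0,0],0.5,1],[[0,0,0],0.5,1],[[0,0,0],0,1]]}}

```text
t: 14.42
ee_pos: [494.7, 128.7, 138.4]
orientation: [1.51, 2.755, -0.0]
ft_force: [-0.3, 0.0, -1.9]
width: 28.9
grasp_force: 30.0
```

Run:
```python
from h import *
d=cam('wrist');o=ctrl.get_obs();print(o['t'],o['ee_pos'],o['orientation'],o['ft_force'],o['moment'],o['qpos'][5])
save(d,'w5.png',(210,130,350,235),5)
np.save('w5.npy',np.array([d],dtype=object),allow_pickle=True)
```

```text
14.4667 [494.66599711 128.72447094 138.39956187] [ 1.50685544e+00  2.75660422e+00 -1.78793050e-04] [ 0.6106913  -0.38970955 -2.01474729] [-0.01155461 -0.05104001  0.08811272] -0.33883877735145773
```

View pics/w5.png

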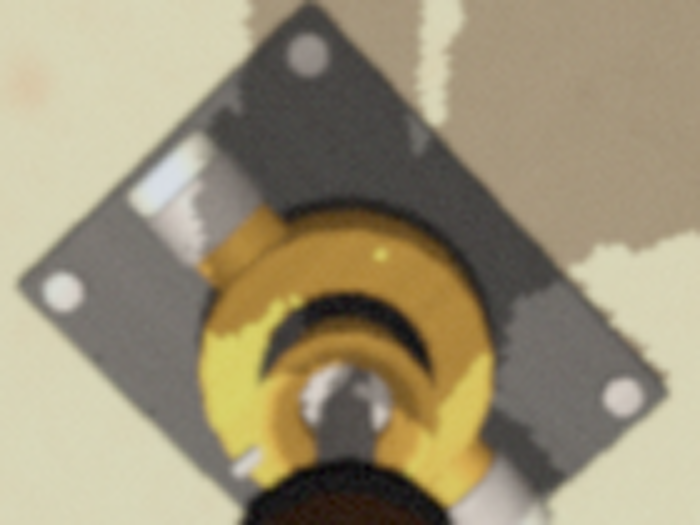

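>>> {"name": "move_arm", "arguments": {"steps": [[[0,0,0],0.5,1],[[0,0,0],0.5,1],[[0,0,0],0.5,1],[[0,0,0],0.5,1],[[0,0,0],0,1]]}}

```text
t: 14.88
ee_pos: [494.7, 128.7, 138.4]
orientation: [1.743, 2.614, -0.0]
ft_force: [0.2, 0.6, -1.6]
width: 28.7
grasp_force: 30.0
```

```bash
cat > m.py <<'E'
from h import *
o=ctrl.get_obs();print(o['t'],o['ee_pos'],o['ft_force'],o['moment'],o['qpos'][5])
E
python3 m.py
```

```text
14.8833 [494.68001538 128.7208434  138.40785136] [ 0.2274162   0.57625067 -1.55059097] [ 0.03690261 -0.05124654  0.01379218] -0.16327794713916674
```

>>> {"name": "move_arm", "arguments": {"steps": [[[0,0,0],0.5,1],[[0,0,0],0.3,1],[[0,0,0],0,1]]}}

```text
t: 15.13
ee_pos: [494.7, 128.7, 138.4]
orientation: [1.831, 2.553, -0.0]
ft_force: [0.2, -0.5, -2.0]
width: 28.5
grasp_force: 30.0
```

```bash
python3 m.py
```

```text
15.1333 [494.68657394 128.73411062 138.4195646 ] [ 0.20367595 -0.4939172  -1.98417493] [ 0.00098199 -0.03216065  0.08303357] -0.09487740731989146
```

>>> {"name": "move_arm", "arguments": {"steps": [[[0,0,0],0.4,1],[[0,0,0],0.4,1],[[0,0,0],0,1]]}}

```text
t: 15.38
ee_pos: [494.7, 128.7, 138.4]
orientation: [1.919, 2.487, -0.0]
ft_force: [0.6, -1.1, -2.1]
width: 28.5
grasp_force: 30.0
```

```bash
cat > m.py <<'E'
from h import *
M=[]
for i in range(4):
    if i: cams.get_image('wrist')
    o=ctrl.get_obs();M.append(o['moment'][2])
print(o['t'],o['ee_pos'],o['ft_force'],np.round(M,3),np.mean(M),o['qpos'][5])
E
python3 m.py
```

```text
15.5333 [494.68138387 128.74899045 138.4184945 ] [ 0.39558569 -0.32720093 -2.63237053] [0.023 0.066 0.059 0.033] 0.045326375740821115 -0.025906119323387586
```

>>> {"name": "move_arm", "arguments": {"steps": [[[0,0,0],0.4,1],[[0,0,0],0.3,1],[[0,0,0],0,1]]}}

```text
t: 15.78
ee_pos: [494.7, 128.7, 138.4]
orientation: [1.995, 2.427, -0.0]
ft_force: [0.8, 0.6, -1.7]
width: 28.6
grasp_force: 30.0
```

```bash
python3 m.py
```

```text
15.9333 [494.66424171 128.7300011  138.40631184] [ 0.26348974  0.2301596  -1.77734264] [0.08  0.113 0.057 0.023] 0.06832883393984462 0.03589756834443409
```

>>> {"name": "move_arm", "arguments": {"steps": [[[0,0,0],0.4,1],[[0,0,0],0.3,1],[[0,0,0],0,1]]}}

```text
t: 16.18
ee_pos: [494.7, 128.7, 138.4]
orientation: [2.069, 2.364, 0.0]
ft_force: [0.7, -0.1, -1.9]
width: 28.7
grasp_force: 30.0
```

```bash
python3 m.py
```

```text
16.3333 [494.67198138 128.74187953 138.42081245] [ 0.80577052 -1.01996257 -2.55204201] [0.07  0.071 0.034 0.057] 0.0580334911982708 0.09718596351697242
```

>>> {"name": "move_arm", "arguments": {"steps": [[[0,0,0],0.4,1],[[0,0,0],0.3,1],[[0,0,0],0,1]]}}

```text
t: 16.58
ee_pos: [494.7, 128.7, 138.4]
orientation: [-2.14, -2.3, 0.0]
ft_force: [0.3, 0.2, -2.0]
width: 28.4
grasp_force: 30.0
```

```bash
python3 m.py
```

```text
16.7333 [494.71311037 128.77056731 138.4503602 ] [ 0.96030769  0.50620905 -2.29188146] [0.051 0.079 0.067 0.088] 0.07132977587458196 0.15837034649039855
```

>>> {"name": "move_arm", "arguments": {"steps": [[[0,0,0],0.3,1],[[0,0,0],0.3,1],[[0,0,0],0,1]]}}

```text
t: 16.98
ee_pos: [494.7, 128.7, 138.4]
orientation: [2.2, 2.243, 0.0]
ft_force: [0.7, 0.3, -2.2]
width: 28.4
grasp_force: 30.0
```

```bash
python3 m.py
```

```text
17.1333 [494.70488294 128.75497285 138.44668305] [ 1.05924455  0.06101482 -2.9077085 ] [ 0.023  0.012  0.039 -0.012] 0.015293251024575372 0.21079775524715896
```

>>> {"name": "move_arm", "arguments": {"steps": [[[0,0,0],0.3,1],[[0,0,0],0.2,1],[[0,0,0],0,1]]}}

```text
t: 17.38
ee_pos: [494.7, 128.7, 138.4]
orientation: [2.248, 2.194, -0.0]
ft_force: [-0.3, -0.5, -3.1]
width: 28.6
grasp_force: 30.0
```

```bash
python3 m.py; python3 -c "
from h import *
s=cam('side'); d=cam('wrist'); p=proj(s,[494,128,40]).astype(int)
b=cv2.resize(s['image'][p[1]-25:p[1]+20,p[0]-25:p[0]+25],(400,360),interpolation=cv2.INTER_CUBIC)
a=cv2.resize(d['image'][150:240,230:330],(400,360),interpolation=cv2.INTER_CUBIC)
cv2.imwrite('pics/s6.png',np.hstack([a,b])[:,:,::-1])"
```

```text
17.5333 [494.70884412 128.74150891 138.43713541] [ 0.79496677  0.19487223 -3.39125641] [0.115 0.044 0.028 0.064] 0.06281304787335135 0.25488205125128033
```

View pics/s6.png

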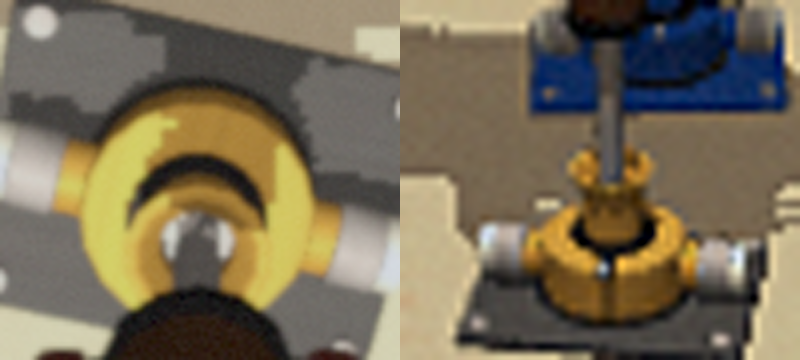

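```bash
python3 - <<'E'
from h import *
s=cam('side');p=proj(s,[494,128,40]).astype(int)
im=s['image'][p[1]-25:p[1]+20,p[0]-25:p[0]+25]
for v in(1.35,1.45,1.571,1.65):
    a=-.252-v
    for dz in(0,):print(v,[((proj(s,[494.5+r*np.cos(a),128.7+r*np.sin(a),z])-p+25)*8+4+[400,0]).round().tolist() for r,z in((26,33),(30,33),(33,33),(28,30))])
print(im.mean(2).astype(int)[30:42,18:36])
E
python3 m.py
```

```text
1.35 [[615.0, 262.0], [615.0, 268.0], [615.0, 272.0], [615.0, 271.0]]
1.45 [[608.0, 262.0], [607.0, 268.0], [607.0, 272.0], [608.0, 272.0]]
1.571 [[599.0, 262.0], [598.0, 267.0], [596.0, 271.0], [599.0, 271.0]]
1.65 [[594.0, 261.0], [591.0, 267.0], [589.0, 271.0], [593.0, 271.0]]
[[136 142 140 141  22   6  27  41  44  39  28   8   0  93 146 139 145  92]
 [106 144 142 147 136 107  29  11   6  13  25  59 137 141 145 145 108 111]
 [ 61  83 138 146 146 143 105  56  17 144 141 140 148 150 133  83  70 141]
 [ 58  64  77 105 127 145 127 176  43 157 144 133 128  86  70  52  44 115]
 [ 60  64  66  76  88  86  67  75  30  96  82  79  84  63  60  61  48  87]
 [ 65  65  71  70  72  75  74  52  50  80  76  69  67  67  67  55  52  50]
 [ 43  68  72  74  73  79  82  53  48  76  74  72  67  65  65  59  52  13]
 [ 24  70  73  72  80  77  85  53  53  80  71  75  73  67  65  62  29   8]
 [ 44  33  45  76  79  81  80  61  53  80  76  72  74  69  50  34  31  69]
 [ 70  56  20  32  41  54  60  47  47  62  50  49  40  29  20  34  63  72]
 [ 68  67  66  50  33  23  29  20   9  25  23  14  38  45  66  67  70  66]
 [ 69  66  70  70  66  67  66  69  67  64  68  68  69  67  69  72  69  69]]
17.8333 [494.69670005 128.75690804 138.43412533] [ 0.00479996  0.53119241 -2.32211284] [0.066 0.063 0.088 0.082] 0.074666580757866 0.2554830254555571
```

>>> {"name": "move_arm", "arguments": {"steps": [[[0,0,0],0.3,1],[[0,0,0],0.2,1],[[0,0,0],0,1]]}}

```text
t: 18.08
ee_pos: [494.7, 128.8, 138.4]
orientation: [2.296, 2.144, 0.0]
ft_force: [0.6, 0.6, -2.2]
width: 28.8
grasp_force: 30.0
```

```bash
python3 m.py
```

```text
18.2333 [494.71464918 128.72725244 138.43864423] [ 0.32771163 -0.33589596 -3.79849859] [0.007 0.008 0.023 0.059] 0.0241937748274322 0.2987491982673588
```

>>> {"name": "move_arm", "arguments": {"steps": [[[0,0,0],0.3,1],[[0,0,0],0.2,1],[[0,0,0],0,1]]}}

```text
t: 18.48
ee_pos: [494.7, 128.7, 138.4]
orientation: [2.342, 2.094, -0.0]
ft_force: [-0.1, 1.2, -2.6]
width: 28.4
grasp_force: 30.0
```

```bash
python3 m.py
```

```text
18.6333 [494.67477386 128.76049913 138.4205759 ] [-0.17630453  0.29101733 -2.17537859] [0.011 0.072 0.078 0.035] 0.04885134476379563 0.3423129264073674
```

>>> {"name": "move_arm", "arguments": {"steps": [[[0,0,0],0.3,1],[[0,0,0],0.2,1],[[0,0,0],0,1]]}}

```text
t: 18.88
ee_pos: [494.7, 128.7, 138.4]
orientation: [2.387, 2.042, -0.0]
ft_force: [0.8, 0.2, -2.5]
width: 28.7
grasp_force: 30.0
```

```bash
python3 m.py
```

```text
19.0333 [494.70743029 128.73791029 138.43012638] [ 0.46836871  0.36200547 -2.29243401] [0.109 0.066 0.068 0.116] 0.08986100635658863 0.3858767018886819
```

>>> {"name": "move_arm", "arguments": {"steps": [[[0,0,0],0.2,1],[[0,0,0],0.2,1],[[0,0,0],0,1]]}}

```text
t: 19.28
ee_pos: [494.7, 128.7, 138.4]
orientation: [2.424, 1.999, -0.0]
ft_force: [0.7, 0.4, -2.6]
width: 28.7
grasp_force: 30.0
```

```bash
python3 m.py
```

```text
19.4333 [494.66611059 128.7536854  138.40538854] [ 0.97571131 -0.83041424 -1.81226869] [0.094 0.124 0.113 0.207] 0.13458446044197847 0.42128038030998605
```

>>> {"name": "move_arm", "arguments": {"steps": [[[0,0,0],0.15,1],[[0,0,0],0.15,1],[[0,0,0],0,1]]}}

```text
t: 19.68
ee_pos: [494.7, 128.8, 138.4]
orientation: [2.449, 1.967, 0.0]
ft_force: [0.9, 0.5, -3.4]
width: 28.6
grasp_force: 30.0
```

```bash
python3 m.py;python3 - <<'E'
from h import *
s=cam('side');p=proj(s,[494,128,40]).astype(int)
print(s['image'][p[1]-25:p[1]+20,p[0]-25:p[0]+25].mean(2).astype(int)[30:40,18:36])
E
```

```text
19.8333 [494.67320041 128.75231161 138.41487021] [ 0.66084168 -0.36916252 -2.02364971] [0.163 0.175 0.214 0.19 ] 0.18549352949751002 0.44751166503144607
[[138 139 145 140  22  10  27  40  37  37  24   6   1  97 144 137 143  84]
 [106 144 140 146 139 111   8   1   3   8  24  55 141 144 143 145 109 111]
 [ 62  97 135 144 148 116  58   9 143 143 138 136 152 147 135  81  73 140]
 [ 58  68  81 109 115 130 131  99 155 152 143 133 129  89  72  51  40 127]
 [ 58  65  64  73  78  55  57  58  91  91  80  78  84  64  60  57  55  95]
 [ 66  71  75  69  79  75  47  52  75  75  75  69  66  68  67  58  55  55]
 [ 44  67  70  72  76  86  53  50  74  77  73  74  63  66  62  62  57  20]
 [ 23  69  72  74  77  56  51  53  79  78  68  74  68  70  63  63  41  22]
 [ 48  28  48  78  80  82  53  56  81  78  79  76  72  75  53  28  22  67]
 [ 66  53  21  40  37  51  44  44  67  69  54  51  43  30  18  29  70  73]]
```

>>> {"name": "move_arm", "arguments": {"steps": [[[0,0,0],-0.5,1],[[0,0,0],-0.5,1],[[0,0,0],-0.5,1],[[0,0,0],-0.5,1],[[0,0,0],0,1],[[0,0,-0.1],0,1],[[0,0,-0.2],0,1],[[0,0,-0.3],0,1],[[0,0,-0.6],0,1],[[0,0,-0.8],0,1],[[0,0,-0.8],0,1],[[0,0,-0.6],0,1],[[0,0,0],0,1],[[0,0,0],0,1],[[0,0,0],0,1]]}}

```text
t: 21.13
ee_pos: [494.1, 128.6, 222.9]
orientation: [-2.267, -2.174, 0.001]
ft_force: [0.0, 0.6, -2.1]
width: 28.3
grasp_force: 30.0
```

```bash
cat > to.py <<'E'
from h import *
import sys
o=ctrl.get_obs();T=R.from_rotvec(o['orientation']).as_matrix()
print(o['ee_pos'],o['ft_force'],'units',(T.T@(np.array(sys.argv[1:4],float)-o['ee_pos'])/25).round(3))
E
python3 to.py 524.2 -208 220
python3 - <<'E'
from h import *
w=cam('wrist');s=cam('side')
p=proj(s,[494,128,40]).astype(int)
b=cv2.resize(s['image'][p[1]-25:p[1]+20,p[0]-25:p[0]+25],(400,360),interpolation=cv2.INTER_CUBIC)
a=cv2.resize(w['image'][110:240,200:360],(443,360),interpolation=cv2.INTER_CUBIC)
cv2.imwrite('pics/s7.png',cv2.resize(np.hstack([a,b])[:,:,::-1],(800,342)))
E
```

```text
[494.08036478 128.64987196 222.93748225] [ 0.02129497  0.61398255 -2.05498613] units [-13.404   1.769   0.119]
```

View pics/s7.png

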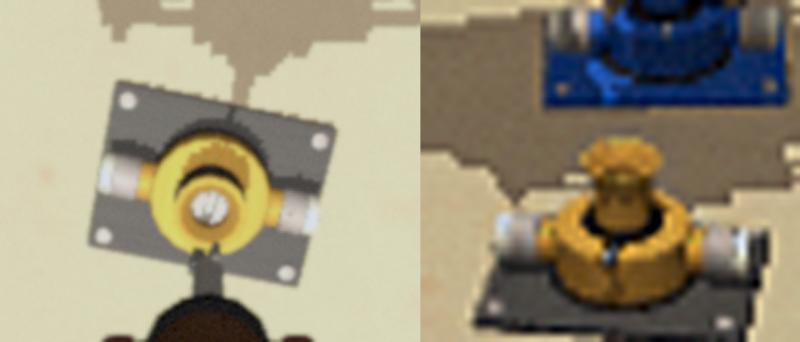

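>>> {"name": "move_arm", "arguments": {"steps": [[[-0.9,0.12,0],0,1],[[-0.9,0.12,0],0,1],[[-0.6,0.08,0],0,1],[[0,0,0],0,1],[[0,0,0],0,1]]}}

```text
t: 21.65
ee_pos: [499.8, 68.0, 222.6]
orientation: [-2.268, -2.172, 0.002]
ft_force: [0.2, -0.3, -2.2]
width: 28.6
grasp_force: 30.0
```

```bash
python3 to.py 524.2 -208 220
python3 - <<'E'
from h import *
d=cam('wrist');p=proj(d,[494.5,128.7,40]).astype(int);x0,y0=max(p[0]-50,0),max(p[1]-40,0);print(x0,y0)
save(d,'w8.png',(x0,y0,x0+100,y0+75),8); np.save('w8.npy',np.array([d],dtype=object),allow_pickle=True)
E
```

```text
[499.75680615  68.02687829 222.5759671 ] [ 0.18710284 -0.28421749 -2.16814091] units [-10.988   1.458   0.101]
222 95
```

View pics/w8.png

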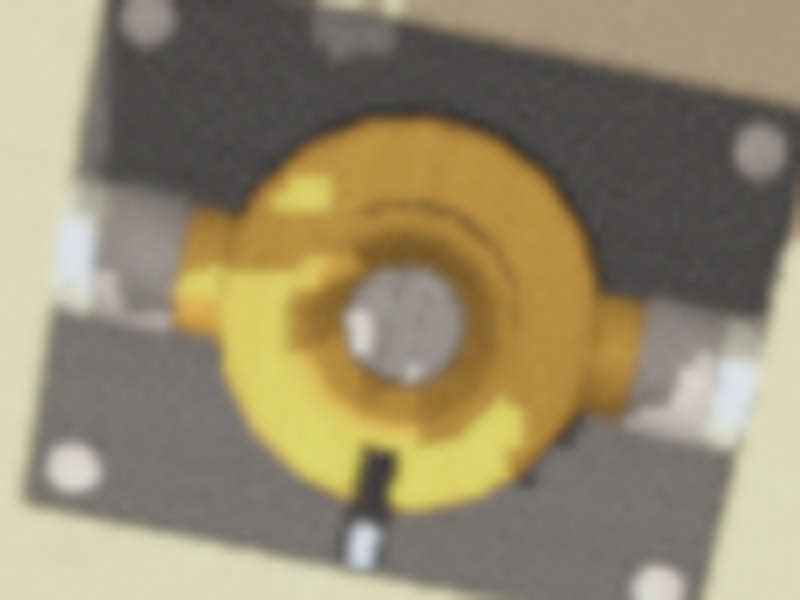

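Run:
```python
from h import *
d=np.load('w8.npy',allow_pickle=True)[0]
f=lambda u,v,z:atz(d,(222+u/8-.44,95+v/8-.44),z)[:2]
A=lambda v:np.arctan2(v[1],v[0])
P=[f(*x,7) for x in((148,18),(760,152),(658,588),(73,468))];c=np.mean(P,0);print(c)
x=(P[0]+P[3]-P[1]-P[2]);print('xaxis',A(x),A(-x))
xa=A(x) if abs(A(x))<1.5 else A(-x)
for z in(31,34):
  a,b=f(378,455,z),f(362,555,z);print(z,'valve',xa-A(b-a),xa-A(b-c))
h=f(405,323,46);print('head',h,xa-A(f(362,555,33)-h))
```

```text
[494.19928635 129.24340657]
xaxis 2.89237973064877 -0.24921292294102312
31 valve 1.5350589526343166 1.564829779521901
34 valve 1.5350589526343166 1.5637022448253046
head [494.26944762 129.46182234] 1.564531686056431
```

>>> {"name": "move_arm", "arguments": {"steps": [[[-0.916,0.1215,0],0,1],[[-0.916,0.1215,0],0,1],[[-0.916,0.1215,0],0,1],[[-0.916,0.1215,0],0,1],[[-0.916,0.1215,0],0,1],[[-0.916,0.1215,0],0,1],[[-0.916,0.1215,0],0,1],[[-0.916,0.1215,0],0,1],[[-0.916,0.1215,0],0,1],[[-0.916,0.1215,0],0,1],[[-0.916,0.1215,0],0,1],[[-0.916,0.1215,0],0,1],[[0,0,0.5],0,1],[[0,0,0],0,1],[[0,0,0],0,1],[[0,0,0],0,1]]}}

```text
t: 23.03
ee_pos: [525.2, -206.5, 210.8]
orientation: [-2.266, -2.175, 0.0]
ft_force: [-1.0, 0.3, -1.8]
width: 28.6
grasp_force: 30.0
```

```bash
python3 to.py 524.2 -208 207
python3 - <<'E'
from h import *
d=cam('wrist');o=ctrl.get_obs();T=R.from_rotvec(o['orientation']).as_matrix()
p=proj(d,[524.2,-207.5,90]);print('hole pred',p,'tip pred',proj(d,o['ee_pos']+T@[0,0,96.5]),'axis@hole',proj(d,o['ee_pos']+T@[0,0,o['ee_pos'][2]-90]))
q=p.round().astype(int);x0,y0=q[0]-50,q[1]-40;print(x0,y0)
save(d,'w9.png',(x0,y0,x0+100,y0+75),8); np.save('w9.npy',np.array([d],dtype=object),allow_pickle=True)
E
```

```text
[ 525.16098238 -206.53688324  210.81267122] [-0.97352647  0.32541857 -1.7764388 ] units [-0.06  -0.036  0.153]
hole pred [278.53450021 202.52678571] tip pred [279.65838479 208.79047916] axis@hole [279.61474888 201.56687759]
229 163
```

View pics/w9.png

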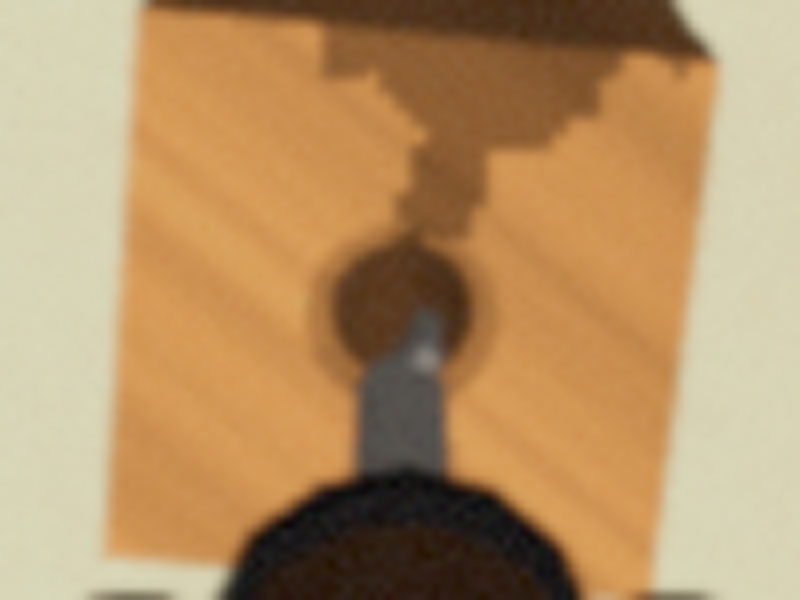

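>>> {"name": "move_arm", "arguments": {"steps": [[[0.015,0,0.3],0,1],[[0,0,0.3],0,1],[[0,0,0.3],0,1],[[0,0,0.3],0,1],[[0,0,0.3],0,1],[[0,0,0],0,1],[[0,0,0],0,1]]}}

```text
t: 23.67
ee_pos: [524.8, -207.1, 172.7]
orientation: [-2.266, -2.174, 0.001]
ft_force: [-0.0, -0.9, -2.0]
width: 28.5
grasp_force: 30.0
```

>>> {"name": "move_arm", "arguments": {"steps": [[[0,0,0.4],0,1],[[0,0,0.5],0,1],[[0,0,0.5],0,1],[[0,0,0.5],0,1],[[0,0,0.3],0,1],[[0,0,0.2],0,1],[[0,0,0],0,1],[[0,0,0],0,1]]}}

```text
t: 24.33
ee_pos: [525.2, -207.3, 113.4]
orientation: [-2.267, -2.175, 0.0]
ft_force: [-0.2, 0.4, -0.9]
width: 28.5
grasp_force: 30.0
```

>>> {"name": "move_arm", "arguments": {"steps": [[[0,0,0.1],0,1],[[0,0,0.08],0,1],[[0,0,0.06],0,1],[[0,0,0],0,1],[[0,0,0],0,1]]}}

```text
t: 24.75
ee_pos: [525.2, -207.3, 107.5]
orientation: [2.267, 2.174, 0.0]
ft_force: [-0.4, 1.0, -1.8]
width: 28.7
grasp_force: 30.0
```

>>> {"name": "move_arm", "arguments": {"steps": [[[0,0,0.03],0,1],[[0,0,0],0,1],[[0,0,0],0,1]]}}

```text
t: 25.0
ee_pos: [525.2, -207.2, 106.7]
orientation: [2.267, 2.175, 0.0]
ft_force: [-0.9, 0.6, -1.8]
width: 29.0
grasp_force: 30.0
```

>>> {"name": "move_arm", "arguments": {"steps": [[[0,0,0.03],0,1],[[0,0,0],0,1],[[0,0,0],0,1]]}}

```text
t: 25.25
ee_pos: [525.2, -207.3, 106.6]
orientation: [2.267, 2.174, 0.0]
ft_force: [-2.3, 1.4, 5.2]
width: 28.5
grasp_force: 30.0
```

Seated (contact felt). Release and rise.

>>> {"name": "move_arm", "arguments": {"steps": [[[0,0,0],0,0.8],[[0,0,0],0,0.6],[[0,0,0],0,0.4],[[0,0,0],0,0.2],[[0,0,0],0,0],[[0,0,0],0,0],[[0,0,0],0,0],[[0,0,0],0,0],[[0,0,-0.4],0,0],[[0,0,-0.8],0,0],[[0,0,-0.9],0,0],[[0,0,-0.9],0,0],[[0,0,-0.9],0,0],[[0,0,-0.9],0,0],[[0,0,0],0,0],[[0,0,0],0,0],[[0,0,0],0,0]]}}

```text
t: 26.67
ee_pos: [524.7, -207.1, 225.7]
orientation: [-2.267, -2.174, 0.0]
ft_force: [-0.7, 0.0, 0.5]
width: 88.0
grasp_force: 0.0
```

Run:
```python
from h import *
s=cam('side');t=cam('top');o=ctrl.get_obs();print(o['t'],o['ee_pos'],o['width'])
for n,l in(('side',('screwdriver','matchbox','spice_jar')),('top',('matchbox','spice_jar','lemon'))):
  for k in l: print(n,k,[(round(b['p'],2),np.round(b['rect']).tolist()) for b in cams.boxes_of(n,k)][:2])
save(s,'s10.png',(200,165,340,305),4)
```

```text
26.7667 [ 524.35575676 -206.93842169  224.81313497] 87.86372578698362
side screwdriver [(0.75, [267.0, 249.0, 17.0, 34.0])]
side matchbox [(0.53, [269.0, 250.0, 18.0, 34.0]), (0.52, [227.0, 243.0, 13.0, 17.0])]
side spice_jar [(0.8, [319.0, 221.0, 17.0, 38.0]), (0.64, [246.0, 213.0, 39.0, 26.0])]
top matchbox []
top spice_jar [(0.57, [275.0, 153.0, 22.0, 33.0])]
top lemon [(0.68, [387.0, 164.0, 11.0, 25.0])]
```

View pics/s10.png

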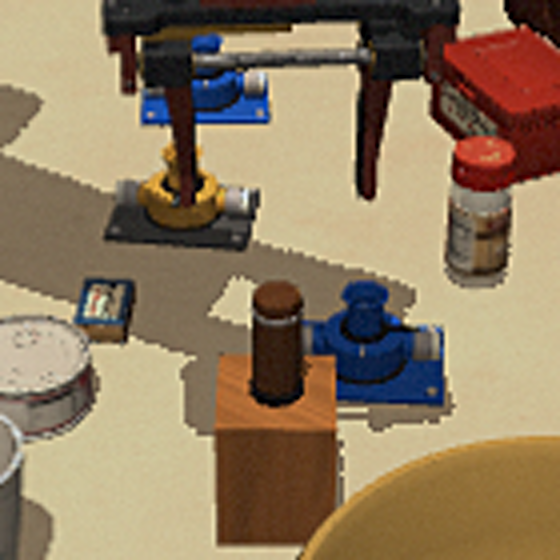

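The side picture shows the screwdriver upright in its stand (handle at about (277,340) in the crop). The gripper is clear above it and the bystanders have not moved.

```bash
python3 -c "
from workcell import ctrl
print(ctrl.close_job())"
```

```text
the job is handed in; nothing more can be done
None
```

The job is done and handed in at about 27 s. The regulator is turned clockwise to its stop (pointer measured at about 1.565 rad), with light pressure (about 4 N at most) and about 0.19 N m at the stop. The screwdriver is back in its stand blade down and released; the matchbox and jar measured where they were, and the lemon, partly hidden by the arm, was never approached.

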